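# Pack the fitted kit tray for the next glue-up

### The arm

A 6-joint arm with a two-finger parallel gripper is mounted at the origin on a cart in front of the work surface, level with it; the furniture and walls round the work are solid. World frame = base frame: x ahead of the robot, y to its left, z up, the work surface at z = 0. Lengths are in m, angles in rad, forces in N, time in s.
With the tool pointing down it reaches from about 0.225 to 0.875 m from the base axis. Payload 3.4 kg.
Tool frame: the origin (TCP) lies where the fingers leave the gripper's body, on its centre line; the fingertips stand 73 mm ahead of it and the grasp point (between the pads) lies 54 mm ahead of it (manip.grip_point_offset is the distance from the TCP to the grasp point, in m); z points along the fingers, y is the line along which they close (so a half turn about z gives the same grasp; the last joint's range is limited). The gripper opens to 85 mm and grips with 20 to 120 N. Pads are 22 mm wide; open, the fingers measure 114 mm over their backs; the gripper's body (76 mm by 85 mm) begins 54 mm behind the grasp point. The pads swing forward as they close: fully open they stand 13 mm farther back than shut.
Start: joints at [0.998, 0.276, 1.505, -0, 1.361, -0.121], TCP at [0.251, 0.517, 0.304] pointing down, gripper open.
Joint ranges: [-2.89, 2.89], [-0.75, 2.08], [0.22, 2.7], [-1.18, 4.32], [0.11, 2.71], [-2.7, 2.7]. Speed limits (rad/s): [2.57, 2.57, 3.14, 3.14, 3.14, 3.14].

### API

Orientations are given as a unit quaternion [w, x, y, z].
In Python, from rig import sensors, cams, manip, spotter gives the robot as it stands.
- The arm moves only by the tool drive_tool, never from a script. Its argument "targets" is a list of rows, each a list of 4 numbers: the shift along the world's x, y, z in m, then the turn about the world's z in degrees. In form: [[dx, dy, dz, spin], ...]. A call has exactly 5 rows; each row shifts and turns the commanded pose from where the row before left it; what a row does not reach is not made up. A row lasts 1/8 s, in which the tool goes at most 62.5 mm and 10.7 degrees, less where a joint would pass 70% of its speed; a pose out of reach is approached as far as the arm can. A call is refused whole if a number of a shift passes 0.0625 or a number of a turn 10.7, either way. A call with a gripper value outside its range is refused whole. "jaw" is the finger opening in m, from 0 to 0.0854, set as the call begins (left out, the last holds). The fingers move at their own pace and stop on an object; "force" is the grip in N (left out, the last holds). Time passes only in rows, so rows that do not move let the fingers close, or fill a call up. It gives the time, the measured TCP pose, the force and the opening at its end, in the units of the state.
- sensors.get_state(): the state, without advancing time (a new reading comes with each control period).
- cams.get_image(name): name is "scene" or "top"; returns a dict with "color" (480x640x3 uint8, red, green, blue), "intrinsics" (3x3 intrinsics, pixels), "R" (3x3) and "t" (3): a world point X has camera coordinates R X + t. Camera axes: x right, y down, z forward; pixel columns grow to the right and rows downward; lengths in m; the calibration is good to about 2 mm. A picture is of the moment at which its call begins. There is no depth.
- manip.sign_off(): hands the job in, once; it reports no verdict.
Trained networks look in the newest picture that a camera, given by its name, has taken for a name from the list of things; names that differ only in an ending like _2 or _b are one class to them, and where a whole thing is asked for, a point or a joint stands for the part that bears it (a point fixed in the world has none). Each returns a list of dicts, best first, with "score" (0 to 1); they miss things now and then, are a little off and sometimes report something else, mostly with a low value. They report only what shows in the picture. A call takes as long as a camera call.
- spotter.find_in(query, camera): "point" ([x, y, z] in m, in world coordinates, good to about 4 mm: the middle of the surface that is visible of it).
- spotter.landmark_of(query, camera): "point" ([x, y, z] in m, in world coordinates, good to about 4 mm: a listed point, or the origin of a listed thing).
The state is a dict: "clock": time; "qpos": joint angles; "qd": joint speeds; "effort": joint torques, N m; "position": TCP position; "ee_rot": TCP orientation; "contact_force": force on the tool from outside, world axes, zero at the start; "moment": the same for the moment, N m; "width": finger opening in m.
Only numpy, scipy, OpenCV 4.12 (cv2) and the standard library are available. Lean on these libraries where they do the work, as an engineer would, in place of code of your own. Each camera call takes 0.05 s, during which the arm holds its last target. There are 200 camera calls.

### The job

Pack the plywood kit tray for the next glue-up: lay the glue brush in the long lane, set the roll of tape down over the round hub, and lay the two hardwood wedges side by side, one in each of the two slots, everything lying flat in the tray. The chisel, the empty cardboard tape core and the short finger-jointed block do not belong to the kit, nor does the odd wedge far off to the left beside the wood: leave all of them where they lie.

Things in the scene. Friction and masses are not known exactly. Their poses are not given: they have to be found in the camera images.
- tray: Fixed plywood tray, 248 x 210 mm (x by y), floor 14 mm thick, rims 9 mm thick and 30 mm high. Origin under its centre, on the bench. Yaw -25 to 115 degrees. Brush lane: along x, floor centred at x 0, y -66, z 14 mm, 230 x 60 mm, between the outer rim and a divider 24 mm high; both are open over the middle 100 mm to give fingers room. The brush may point either way. Two boards lie in the +y part.
- tape_board: Fixed dark wooden board 112 x 124 x 6 mm in the tray (at its left or right, read where), with a round metal hub in its middle, 54 mm in diameter, 9 mm high above the board's top and chamfered; origin under the board's centre, below the hub. The roll belongs over the hub, flat on the board (its origin then 6 mm above this one).
- wedge_board: Fixed dark wooden board 112 x 124 x 6 mm in the tray beside the other, with two slots for wedges along its x, centred at x = 0, y = -28 and y = +28 mm; origin under its centre. Slots are 40 mm wide between ribs 7 mm high at the ends; the middle 67 mm has none, for the fingers. 26 mm lie free between wedges. Either wedge may lie in either slot, thick end either way, flat on the board (its origin then 6 mm above this one).
- glue_brush: Flat glue brush, lying, 199 mm long (along its y), 40 mm wide at the head, 14 mm thick, 60 g; wooden handle towards +y, white bristles towards -y. Origin at its middle, on the underside; the balance point is there too. Good to grip across x on the handle 20 mm from the origin towards +y, where it is 29 mm wide and 11 mm thick.
- tape_roll: Roll of paper tape lying flat, 98 mm outside diameter, 25 mm high, bore about 70 mm, 90 g: the wall of wound tape is some 13 mm thick with its middle 43 mm from the centre. Origin at its centre, on the underside. Grip the wall from above, one finger in the bore, with the fingertips no deeper than 13 mm below the top so that they clear the hub.
- wedge_0: Hardwood wedge, dark, lying flat, 30 mm wide (x), 100 mm long (y), tapering from 20 mm thick at +y to 3 mm at -y, about 11 mm at the middle; 30 g. Origin at its middle, on the underside. Grip across the 30 mm width at the middle.
- wedge_1: The second hardwood wedge, lighter, same size, shape and origin as wedge_0.
- chisel: Bench chisel, a look-alike of the brush: 249 mm long (along its y), wooden handle and steel blade. Origin at its middle. Not to be moved.
- empty_core: Empty cardboard tape core, a look-alike of the roll: thin ring 82 mm outside diameter, wall 3.5 mm, 25 mm high. Origin at its centre, on the underside. Not to be moved.
- short_block: Short block of acacia, a look-alike of the wedges: 45 mm wide (x), 122 mm long (y), 26 mm thick throughout, toothed ends. Origin at its middle, on the underside. Not to be moved.

How it is judged:
At the end, for the whole second after the job is handed in: Brush flat in the lane (middle within 15 mm along, 13 mm across), roll flat over the hub (within 13 mm), one wedge flat in each slot (12 mm along, 8 mm across), brush and wedges parallel within 8.5 degrees; all at rest; chisel, empty core and short block within 30 mm of where they lay (x of glue_brush in the frame of tray between -0.015 and 0.015 m and y of glue_brush in the frame of tray between -0.079 and -0.053 m and z of glue_brush in the frame of tray between 0.009 and 0.019 m and angle between the y axis of glue_brush and the x axis of tray, either way round below 0.15 rad and angle between each of glue_brush, tape_roll's own z axis and vertical below 0.1 rad and horizontal distance between tape_roll and tape_board below 0.013 m and z of tape_roll in the frame of tape_board below 0.009 m and (((x of wedge_0 in the frame of wedge_board between -0.012 and 0.012 m and y of wedge_0 in the frame of wedge_board between -0.036 and -0.02 m and z of wedge_0 in the frame of wedge_board between 0.002 and 0.01 m and angle between the y axis of wedge_0 and the x axis of wedge_board, either way round below 0.15 rad and angle between wedge_0's own z axis and vertical below 0.1 rad) and (x of wedge_1 in the frame of wedge_board between -0.012 and 0.012 m and y of wedge_1 in the frame of wedge_board between 0.02 and 0.036 m and z of wedge_1 in the frame of wedge_board between 0.002 and 0.01 m and angle between the y axis of wedge_1 and the x axis of wedge_board, either way round below 0.15 rad and angle between wedge_1's own z axis and vertical below 0.1 rad)) or ((x of wedge_0 in the frame of wedge_board between -0.012 and 0.012 m and y of wedge_0 in the frame of wedge_board between 0.02 and 0.036 m and z of wedge_0 in the frame of wedge_board between 0.002 and 0.01 m and angle between the y axis of wedge_0 and the x axis of wedge_board, either way round below 0.15 rad and angle between wedge_0's own z axis and vertical below 0.1 rad) and (x of wedge_1 in the frame of wedge_board between -0.012 and 0.012 m and y of wedge_1 in the frame of wedge_board between -0.036 and -0.02 m and z of wedge_1 in the frame of wedge_board between 0.002 and 0.01 m and angle between the y axis of wedge_1 and the x axis of wedge_board, either way round below 0.15 rad and angle between wedge_1's own z axis and vertical below 0.1 rad))) and linear speed of each of glue_brush, tape_roll, wedge_0, wedge_1 below 0.02 m/s and distance of each of chisel, empty_core, short_block from where it was at the start of the episode below 0.03 m); the robot touches nothing.
It fails at once if the chisel is moved (distance of chisel from where it was at the start of the episode above 0.03 m).
It fails at once if the empty tape core is moved (distance of empty_core from where it was at the start of the episode above 0.03 m).
It fails at once if the short block is moved (distance of short_block from where it was at the start of the episode above 0.03 m).
It also fails if it takes over 104 s, if anything falls off the work surface, if the arm or the gripper's body presses on something with over 40 N, if the wrist force passes 120 N, or if a joint passes its speed limit or range.

## Working session

There is one attempt and no reset: what is moved stays moved. The work goes in short steps, Python scripts to look and compute and a tool call to move; the robot and the scene stay as the last step left them, time stands still between calls to the robot, and variables do not carry over. Pictures are saved under pics/ and viewed, on a budget of 14 in all, crops included, one or two more only if the job needs it, and the job is handed in when it is done.

Besides the shell and the picture viewer there is one more tool, called after ">>>" as name(argument=value, ...), one argument or row to a line, values as JSON. drive_tool: Moves the arm, as the interface text tells. Its arguments: {"type":"object","properties":{"targets":{"type":"array","items":{"type":"array","items":{"type":"number"}}},"jaw":{"type":"number"},"force":{"type":"number"}},"required":["targets"]}

```bash
mkdir -p pics; cat > h.py <<'E'
import numpy as np,cv2
from rig import sensors,cams,manip,spotter
def shot(cam,fn,crop=None,scale=1):
    im=cams.get_image(cam); c=im["color"][:,:,::-1]
    if crop: x0,y0,x1,y1=crop; c=c[y0:y1,x0:x1]
    if scale!=1: c=cv2.resize(c,None,fx=scale,fy=scale,interpolation=cv2.INTER_CUBIC)
    cv2.imwrite("pics/"+fn,c); return im
def px2w(im,u,v,z):
    K,R,t=im["intrinsics"],im["R"],im["t"]
    d=R.T@np.linalg.inv(K)@np.array([u,v,1.]); c=-R.T@t
    return c+d*(z-c[2])/d[2]
def w2px(im,X):
    p=im["intrinsics"]@(im["R"]@np.array(X)+im["t"]); return p[:2]/p[2]
E
python3 - <<'E'
from h import *
for c in("top","scene"):
    im=shot(c,c+"0.png"); print(c,-im["R"].T@im["t"],im["intrinsics"][0,0])
    for n in "tray tape_board wedge_board glue_brush tape_roll wedge_0 wedge_1 chisel empty_core short_block".split():
        for f in("landmark_of","find_in"):
            print(n,f,[(np.round(d["point"],3).tolist(),round(d["score"],2),w2px(im,d["point"]).astype(int).tolist()) for d in getattr(spotter,f)(n,c)[:3]])
print(sensors.get_state())
E
```

```text
top [0.40387423 0.12697318 1.40662412] 619.607133590645
tray landmark_of [([0.54, -0.118, -0.003], 0.75, [437, 242]), ([0.634, 0.258, -0.002], 0.45, [272, 204]), ([0.532, 0.102, 0.001], 0.27, [341, 247])]
tray find_in [([0.579, -0.14, 0.013], 0.69, [447, 224])]
tape_board landmark_of [([0.537, -0.053, 0.013], 0.89, [409, 243])]
tape_board find_in [([0.536, -0.052, 0.02], 0.69, [410, 244])]
wedge_board landmark_of [([0.475, -0.148, 0.015], 0.62, [452, 270])]
wedge_board find_in [([0.478, -0.146, 0.02], 0.91, [452, 269])]
glue_brush landmark_of [([0.409, 0.132, -0.001], 0.73, [328, 302])]
glue_brush find_in [([0.411, 0.112, 0.011], 0.71, [337, 301]), ([0.528, 0.328, 0.012], 0.43, [241, 251])]
tape_roll landmark_of [([0.531, 0.1, 0.002], 0.9, [342, 248])]
tape_roll find_in [([0.535, 0.099, 0.024], 0.65, [342, 245]), ([0.528, 0.332, 0.012], 0.2, [239, 250])]
wedge_0 landmark_of [([0.526, 0.334, 0.004], 0.95, [239, 251]), ([0.538, 0.455, 0.0], 0.74, [186, 248]), ([0.539, -0.052, 0.013], 0.3, [409, 243])]
wedge_0 find_in [([0.536, 0.448, 0.012], 0.77, [188, 248]), ([0.525, 0.332, 0.011], 0
[... 2243 characters left out ...]
531, 0.434, 0.009], 0.51, [236, 192])]
{'clock': 2.1, 'qpos': array([ 9.98013289e-01,  2.75856038e-01,  1.50492436e+00, -2.41520536e-05,
        1.36071281e+00, -1.21010356e-01]), 'qd': array([ 0.00172888, -0.00061689,  0.00057619,  0.00093462,  0.00208824,
       -0.00045303]), 'effort': array([ 2.76726678e-05, -4.16648519e+01, -2.46093178e+01, -1.88850499e-04,
        2.31313188e-04,  1.10345695e-05]), 'position': array([0.25104107, 0.51730805, 0.30394338]), 'ee_rot': array([2.80117813e-05, 2.23967820e-01, 9.74596538e-01, 4.27451576e-05]), 'contact_force': array([ 0.05840657,  0.6554792 , -0.69874232]), 'moment': array([ 0.06189284, -0.0069417 , -0.01074907]), 'width': 0.08532477308785447}
```

View pics/top0.png

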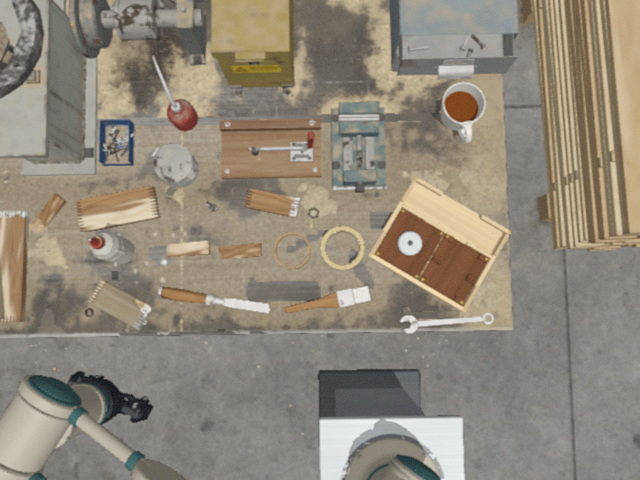

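View pics/scene0.png

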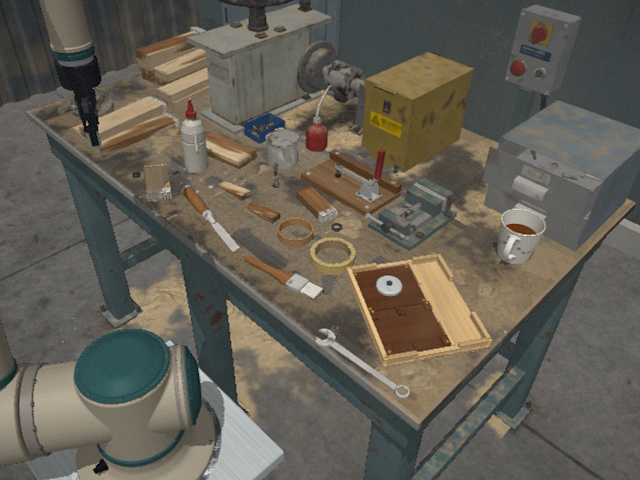

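The top view shows the tray at about (440,243) with its lane at the upper right and the hub at (410,243). The brush is at (328,300), the roll at (342,248), the dark wedge at (240,250) and the light wedge at (188,248). The odd wedge at (51,208) stays. The scene view agrees with this.

```bash
python3 - <<'E'
from h import *
im=cams.get_image("top"); c=im["color"][:,:,::-1]
a=cv2.resize(c[225:325,155:380],None,fx=3.5,fy=3.5,interpolation=cv2.INTER_CUBIC)
cv2.imwrite("pics/c1.png",a)
cv2.imwrite("pics/c2.png",cv2.resize(c[170:315,360:520],None,fx=4,fy=4,interpolation=cv2.INTER_CUBIC))
E
```

```text
(no output)
```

View pics/c1.png

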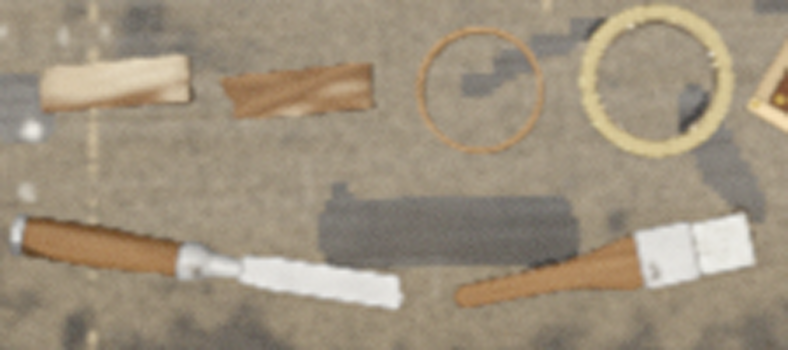

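View pics/c2.png

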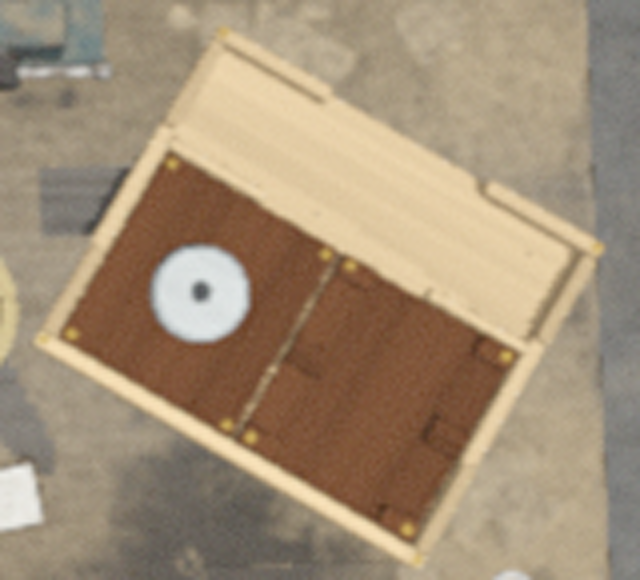

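The crops show the light wedge at about (188,248) and the dark one at (240.5,250.5), both tilted about 4°. The brush's handle tip is at (286,310) and its head end at (368,294). The tray's rim corners are sharp, and the tape board lies at the +x end of the tray. Next I work out the poses.

```bash
python3 - <<'E'
from h import *
im=cams.get_image("top")
f=lambda u,v,z,s=3.5,o=(155,225): px2w(im,u/s+o[0],v/s+o[1],z)[:2]
C=[f(*p,.03,4,(360,170)) for p in((222,33),(600,247),(418,560),(42,340))]
cen=np.mean(C,0); e=(C[0]-C[1])+(C[3]-C[2]); yaw=np.arctan2(e[1],e[0])
print("tray",cen,np.degrees(yaw),[np.linalg.norm(C[i]-C[i-1]) for i in range(4)])
R=np.array([[np.cos(yaw),-np.sin(yaw)],[np.sin(yaw),np.cos(yaw)]])
for n,p in dict(lane=(0,-.066)).items(): print(n,cen+R@p)
hub=f(201,292,.029,4,(360,170)); print("hub",hub,R.T@(hub-cen))
for n,p in dict(wb=[.475,-.1475],tb=[.537,-.052]).items(): print(n,R.T@(np.array(p)-cen))
def line(a,b,za,zb):
    A,B=f(*a,za),f(*b,zb); d=A-B; print(A,B,(A+B)/2,np.linalg.norm(d),np.degrees(np.arctan2(d[1],d[0])))
print("light");[line((40,90),(190,79.5),*z) for z in((.02,.003),(.003,.02))]
print("dark");[line((228,99),(373,89),*z) for z in((.02,.003),(.003,.02))]
print("brush");line((457,297),(751,240),.011,.014)
print("roll",f(657,80,.025))
print(sensors.get_state()["clock"])
E
```

```text
tray [ 0.535321  -0.1177515] 58.7005755334518 [np.float64(0.2010983322268238), np.float64(0.24158682836403844), np.float64(0.20275782479172327), np.float64(0.23984224060498177)]
lane [ 0.59171563 -0.15203919]
hub [ 0.53753222 -0.05165201] [0.05762839 0.03244998]
wb [-0.05675642  0.03608747]
tb [0.05705455 0.03272395]
light
[0.53049986 0.49598334] [0.53722438 0.40263581] [0.53386212 0.44930957] 0.09358941799793712 94.12032704606654
[0.53205229 0.5005074 ] [0.53560931 0.39929712] [0.5338308  0.44990226] 0.10127275930884598 92.01282418118727
dark
[0.52259903 0.37483543] [0.52895231 0.28341021] [0.52577567 0.32912282] 0.09164569653444156 93.97518584413916
[0.52405459 0.37787421] [0.52743743 0.28151553] [0.52574601 0.32969487] 0.09641805096088378 92.01064094033336
brush
[0.39345743 0.22962631] [0.4267296  0.04066142] [0.41009352 0.13514386] 0.1918717457326348 99.98604973839115
roll [0.52962647 0.09910457]
2.2
```

>>> drive_tool(
  targets=[
    [0.057,-0.013,-0.03,-10.6],
    [0.057,-0.013,-0.03,-10.6],
    [0.057,-0.013,-0.03,-10.6],
    [0.057,-0.013,-0.03,-10.6],
    [0.056,-0.014,-0.03,-10.6],
  ],
  jaw=0.06,
  force=30,
)

```text
clock: 2.82
position: [0.5235, 0.454, 0.1601]
ee_rot: [-0.0, 0.638, 0.77, 0.0]
contact_force: [0.3, -0.1, 0.5]
width: 0.0599
```

>>> drive_tool(
  targets=[
    [0,0,-0.01,-7.5],
    [0,0,-0.01,0],
    [0,0,-0.02,0],
    [0,0,0,0],
    [0,0,0,0],
  ],
)

```text
clock: 3.45
position: [0.5215, 0.4551, 0.1219]
ee_rot: [0.0, 0.684, 0.73, 0.001]
contact_force: [0.4, 0.2, -0.9]
width: 0.0601
```

```bash
python3 - <<'E'
from h import *
shot("scene","s1.png",(190,120,390,270),4)
E
```

```text
(no output)
```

View pics/s1.png

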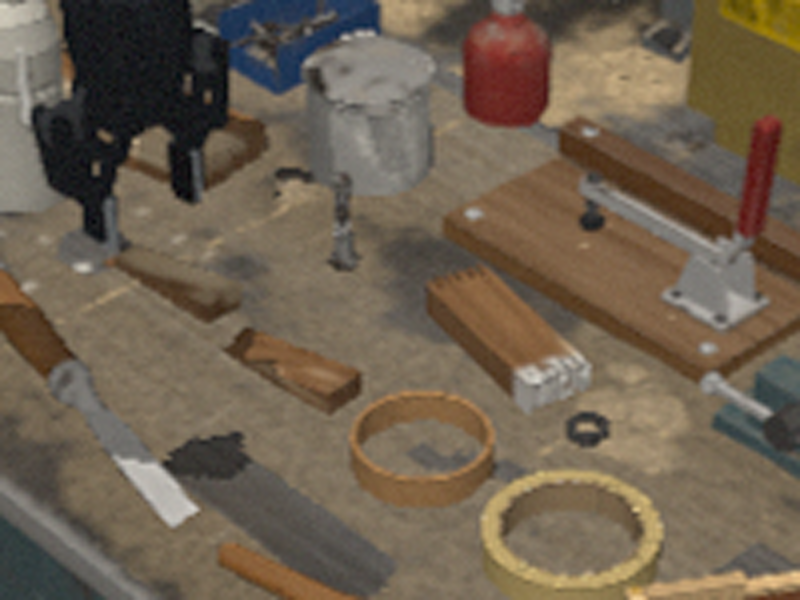

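The scene crop shows the gripper over the light wedge. Both wedges have their thick end towards −y (right), so their axes are near 92°.

>>> drive_tool(
  targets=[
    [0.012,-0.005,0,-1.2],
    [0,0,-0.016,0],
    [0,0,-0.015,0],
    [0,0,-0.015,0],
    [0,0,0,0],
  ],
)

```text
clock: 4.12
position: [0.5325, 0.4487, 0.0725]
ee_rot: [-0.0, 0.692, 0.722, -0.002]
contact_force: [-0.2, -0.6, 1.2]
width: 0.0598
```

>>> drive_tool(
  targets=[
    [0,0,0,0],
    [0,0,0,0],
    [0,0,0,0],
    [0,0,0,0],
    [0,0,0,0],
  ],
  jaw=0.01,
)

```text
clock: 4.75
position: [0.534, 0.4497, 0.0757]
ee_rot: [0.0, 0.692, 0.722, 0.001]
contact_force: [0.0, 0.2, 3.4]
width: 0.0292
```

>>> drive_tool(
  targets=[
    [0,0,0.04,0],
    [0,-0.02,0.04,0],
    [0,-0.06,0,-4],
    [0,-0.06,0,-4],
    [0,-0.06,0,-4],
  ],
)

```text
clock: 5.38
position: [0.5333, 0.2477, 0.1549]
ee_rot: [0.0, 0.764, 0.645, -0.0]
contact_force: [0.9, -0.1, -0.4]
width: 0.0289
```

>>> drive_tool(
  targets=[
    [0,-0.06,0,-4],
    [-0.006,-0.06,0,-4],
    [-0.007,-0.06,0,-4],
    [-0.007,-0.06,0,-4],
    [-0.007,-0.06,0,-4],
  ],
)

```text
clock: 6.0
position: [0.5061, -0.0524, 0.155]
ee_rot: [0.0, 0.865, 0.502, 0.0]
contact_force: [0.9, 0.6, -0.2]
width: 0.029
```

>>> drive_tool(
  targets=[
    [-0.008,-0.06,0,-2.5],
    [0,-0.053,0,0],
    [0,0,0,0],
    [0,0,0,0],
    [0,0,0,0],
  ],
)

```text
clock: 6.62
position: [0.4984, -0.1622, 0.1548]
ee_rot: [-0.0, 0.875, 0.485, -0.0]
contact_force: [-0.2, 0.1, -0.8]
width: 0.0288
```

>>> drive_tool(
  targets=[
    [0.001,-0.001,-0.02,0],
    [0,0,-0.02,0],
    [0,0,-0.012,0],
    [0,0,-0.006,0],
    [0,0,0,0],
  ],
)

```text
clock: 7.25
position: [0.4998, -0.1642, 0.0969]
ee_rot: [-0.0, 0.875, 0.484, -0.0]
contact_force: [0.3, -0.2, -0.0]
width: 0.0286
```

```bash
python3 - <<'E'
from h import *
shot("scene","s2.png",(330,220,510,370),4)
print(sensors.get_state()["contact_force"],sensors.get_state()["position"])
E
```

```text
[0.35984978 0.68900634 0.07450596] [ 0.49999369 -0.16442007  0.09721365]
```

View pics/s2.png

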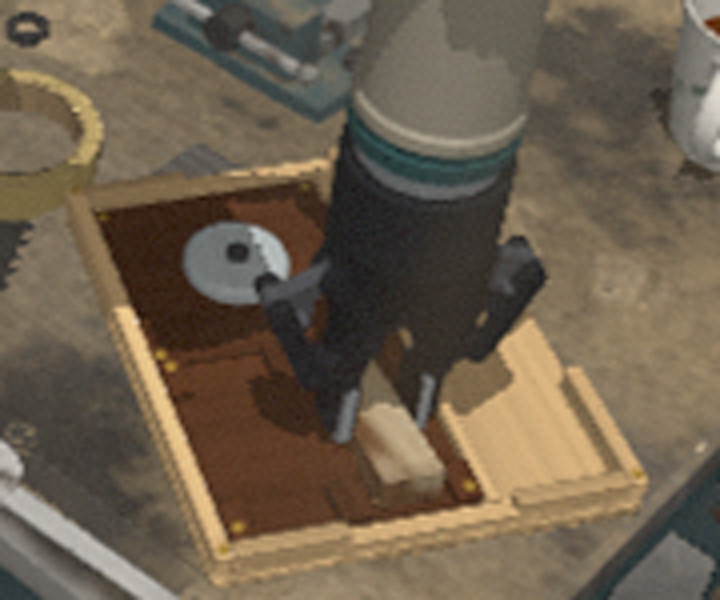

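The crop shows the wedge lying in the lane-side slot, between the hub at left and the lane at right. I'll release it.

>>> drive_tool(
  targets=[
    [0,0,-0.001,0],
    [0,0,0,0],
    [0,0,0,0],
    [0,0,0.02,0],
    [0,0,0.04,0],
  ],
  jaw=0.046,
)

```text
clock: 7.92
position: [0.4986, -0.1642, 0.1553]
ee_rot: [-0.002, 0.875, 0.484, -0.001]
contact_force: [0.4, -0.9, -0.8]
width: 0.0458
```

>>> drive_tool(
  targets=[
    [0.005,0.06,0.0,4.3],
    [0.005,0.06,0,4.3],
    [0.004,0.06,0,4.3],
    [0.004,0.06,0,4.3],
    [0.004,0.06,0,4.3],
  ],
  jaw=0.06,
)

```text
clock: 8.55
position: [0.5218, 0.1373, 0.1563]
ee_rot: [0.0, 0.769, 0.64, 0.0]
contact_force: [-0.1, 0.9, 0.5]
width: 0.0603
```

>>> drive_tool(
  targets=[
    [0.002,0.06,0.0,4.3],
    [0.002,0.06,0,4.3],
    [0,0.06,0,4.3],
    [0,0.013,-0.03,0],
    [0,0,0,0],
  ],
)

```text
clock: 9.18
position: [0.5239, 0.3288, 0.1238]
ee_rot: [-0.001, 0.692, 0.722, -0.002]
contact_force: [-0.3, -0.3, -1.2]
width: 0.0601
```

```bash
python3 - <<'E'
from h import *
im=shot("top","t2.png",(360,170,520,315),4)
for n in ("wedge_0","wedge_board","tape_board"):
    for f in("landmark_of","find_in"):
        print(n,f,[(np.round(d["point"],3).tolist(),round(d["score"],2)) for d in getattr(spotter,f)(n,"top")[:3]])
print(sensors.get_state()["position"])
E
```

```text
wedge_0 landmark_of [([0.503, -0.164, 0.019], 0.96), ([0.527, 0.334, 0.003], 0.44)]
wedge_0 find_in [([0.503, -0.165, 0.032], 0.7), ([0.532, 0.296, 0.021], 0.65)]
wedge_board landmark_of [([0.478, -0.148, 0.017], 0.96)]
wedge_board find_in [([0.466, -0.141, 0.021], 0.73)]
tape_board landmark_of [([0.54, -0.055, 0.014], 0.85), ([0.536, -0.116, -0.003], 0.32)]
tape_board find_in [([0.531, 0.216, 0.028], 0.38)]
[0.52637751 0.32760112 0.12705528]
```

View pics/t2.png

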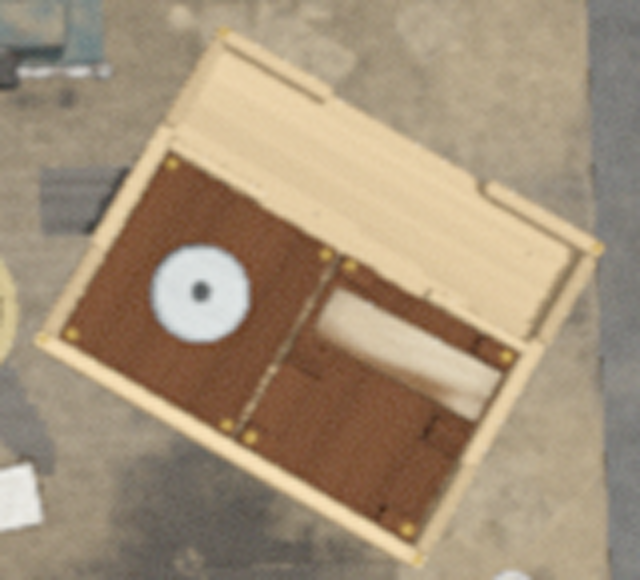

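The light wedge lies squarely in its slot at crop (410,353). The network puts it at (0.503, −0.164), which matches the slot. Next is the dark wedge.

>>> drive_tool(
  targets=[
    [0,0.003,-0.02,0],
    [0,0,-0.02,0],
    [0,0,-0.011,0],
    [0,0,0,0],
    [0,0,0,0],
  ],
)

```text
clock: 10.15
position: [0.5263, 0.3315, 0.0757]
ee_rot: [0.0, 0.693, 0.721, 0.001]
contact_force: [0.3, 0.2, 0.6]
width: 0.0602
```

>>> drive_tool(
  targets=[
    [0,0,0,0],
    [0,0,0,0],
    [0,0,0,0],
    [0,0,0,0],
    [0,0,0,0],
  ],
  jaw=0.01,
)

```text
clock: 10.78
position: [0.5262, 0.3317, 0.0759]
ee_rot: [0.0, 0.693, 0.721, 0.001]
contact_force: [-0.3, -0.1, 5.4]
width: 0.029
```

>>> drive_tool(
  targets=[
    [0,0,0.04,0],
    [-0.01,-0.02,0.04,0],
    [-0.01,-0.06,0,-4.3],
    [-0.01,-0.06,0,-4.3],
    [-0.01,-0.06,0,-4.3],
  ],
)

```text
clock: 11.4
position: [0.485, 0.1299, 0.1549]
ee_rot: [0.0, 0.77, 0.638, 0.0]
contact_force: [1.3, -0.9, 0.2]
width: 0.029
```

>>> drive_tool(
  targets=[
    [-0.01,-0.06,0,-4.3],
    [-0.01,-0.06,0,-4.3],
    [-0.01,-0.06,0,-4.3],
    [-0.004,-0.06,0,-4.3],
    [0,-0.022,0,-4.3],
  ],
)

```text
clock: 12.02
position: [0.4512, -0.1336, 0.1549]
ee_rot: [0.0, 0.876, 0.482, -0.0]
contact_force: [0.2, 1.3, -0.4]
width: 0.0294
```

>>> drive_tool(
  targets=[
    [0,0,0,0],
    [0,0,0,0],
    [0,0,0,0],
    [0,0,0,0],
    [0,0,0,0],
  ],
)

```text
clock: 12.65
position: [0.4518, -0.13, 0.155]
ee_rot: [0.0, 0.875, 0.485, 0.0]
contact_force: [0.3, 0.0, -0.2]
width: 0.0287
```

>>> drive_tool(
  targets=[
    [0.001,-0.003,-0.02,0],
    [0,0,-0.02,0],
    [0,0,-0.012,0],
    [0,0,-0.007,0],
    [0,0,0,0],
  ],
)

```text
clock: 13.28
position: [0.4529, -0.1336, 0.096]
ee_rot: [0.0, 0.875, 0.484, 0.0]
contact_force: [0.3, -0.1, -0.1]
width: 0.029
```

>>> drive_tool(
  targets=[
    [0,0,0,0],
    [0,0,0,0],
    [0,0,0,0],
    [0,0,0.02,0],
    [0,0,0.04,0],
  ],
  jaw=0.046,
)

```text
clock: 13.9
position: [0.4517, -0.1332, 0.1554]
ee_rot: [-0.002, 0.875, 0.484, -0.001]
contact_force: [0.2, -0.1, -0.2]
width: 0.0459
```

>>> drive_tool(
  targets=[
    [-0.008,0.057,0,8.4],
    [-0.009,0.057,0,8.4],
    [-0.01,0.057,0,8.4],
    [-0.01,0.057,0,8.4],
    [-0.01,0.057,0,8.4],
  ],
  jaw=0.06,
)

```text
clock: 14.52
position: [0.4053, 0.1531, 0.1563]
ee_rot: [0.0, 0.642, 0.767, 0.0]
contact_force: [1.0, 0.2, 0.7]
width: 0.0599
```

>>> drive_tool(
  targets=[
    [0,0,-0.03,0],
    [0,0,0,0],
    [0,0,0,0],
    [0,0,0,0],
    [0,0,0,0],
  ],
)

```text
clock: 15.15
position: [0.4063, 0.1509, 0.1266]
ee_rot: [0.0, 0.644, 0.765, 0.001]
contact_force: [-0.0, -0.1, 0.0]
width: 0.0602
```

```bash
python3 - <<'E'
from h import *
im=cams.get_image("scene");c=im["color"][:,:,::-1]
a=cv2.resize(c[200:360,220:490],None,fx=2.9,fy=2.9,interpolation=cv2.INTER_CUBIC)
cv2.imwrite("pics/s3.png",a)
for n in ("wedge_0","glue_brush"):
  for cam in("top","scene"):
    if cam=="top": cams.get_image("top")
    print(n,cam,[(np.round(d["point"],3).tolist(),round(d["score"],2)) for d in spotter.landmark_of(n,cam)[:3]])
print(sensors.get_state()["position"])
E
```

```text
wedge_0 top [([0.504, -0.161, 0.019], 0.92), ([0.45, -0.13, 0.021], 0.81), ([0.537, -0.117, 0.0], 0.64)]
wedge_0 scene [([0.502, -0.161, 0.017], 0.78), ([0.454, -0.128, 0.02], 0.6)]
glue_brush top []
glue_brush scene [([0.406, 0.135, 0.002], 0.89), ([0.53, 0.103, -0.001], 0.73)]
[0.40572799 0.15135021 0.12600771]
```

View pics/s3.png

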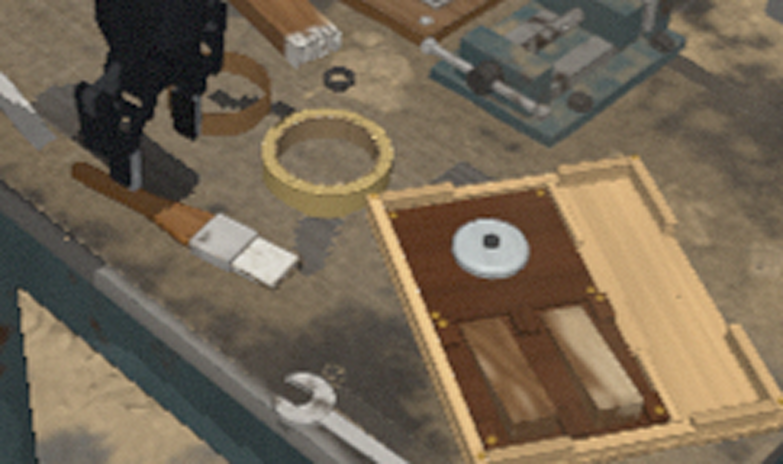

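Both wedges sit in their slots in the crop, at (505,370) and (595,360), and the networks agree. The gripper is above the brush handle at about (130,190), so I'll pick it up.

>>> drive_tool(
  targets=[
    [0,0.003,-0.02,0],
    [0,0,-0.02,0],
    [0,0,-0.01,0],
    [0,0,0,0],
    [0,0,0,0],
  ],
)

```text
clock: 16.12
position: [0.4062, 0.1545, 0.0764]
ee_rot: [0.0, 0.643, 0.766, 0.0]
contact_force: [-0.4, 1.0, 0.3]
width: 0.0597
```

>>> drive_tool(
  targets=[
    [0,0,0,0],
    [0,0,0,0],
    [0,0,0,0],
    [0,0,0,0],
    [0,0,0,0],
  ],
  jaw=0.01,
  force=45,
)

```text
clock: 16.75
position: [0.406, 0.1545, 0.0768]
ee_rot: [0.0, 0.643, 0.766, 0.0]
contact_force: [-0.6, -0.7, 5.4]
width: 0.0272
```

>>> drive_tool(
  targets=[
    [0,0,0.02,0],
    [0,0,0.03,0],
    [0,0,0.03,0],
    [0,0,0,0],
    [0,0,0,0],
  ],
)

```text
clock: 17.38
position: [0.4051, 0.1543, 0.1555]
ee_rot: [-0.0, 0.643, 0.766, -0.0]
contact_force: [0.4, -0.1, 0.0]
width: 0.0268
```

```bash
python3 - <<'E'
from h import *
shot("scene","s4.png",(200,150,420,310),3.6)
print(sensors.get_state())
E
```

```text
{'clock': 17.425, 'qpos': array([2.03114922e-01, 2.11377608e-01, 2.01787617e+00, 8.25991794e-06,
       9.14218060e-01, 3.01021160e-02]), 'qd': array([-0.00125946,  0.00796194,  0.00535807,  0.0023276 , -0.00027279,
       -0.00062566]), 'effort': array([ 1.02218619e-02, -3.22183657e+01, -1.87839997e+01, -8.47191259e-03,
       -3.06529028e-02, -1.10545250e-04]), 'position': array([0.40488045, 0.15424571, 0.15514252]), 'ee_rot': array([-5.85147012e-04,  6.43371312e-01,  7.65553703e-01, -7.35152240e-04]), 'contact_force': array([-0.33684725, -0.17622309, -1.27665667]), 'moment': array([ 0.06483924, -0.01166887,  0.01272063]), 'width': 0.026972967800200878}
```

View pics/s4.png

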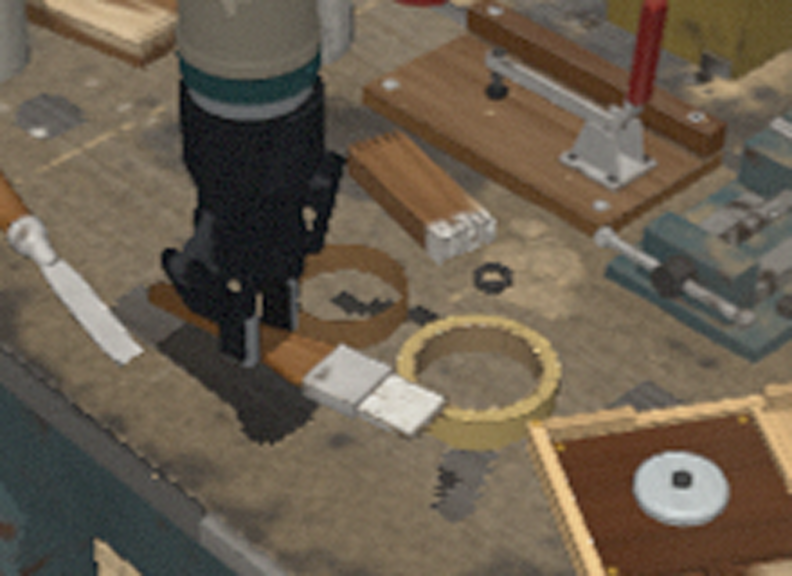

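The crop shows the brush held level, clear of everything. Now to the lane.

>>> drive_tool(
  targets=[
    [0.028,-0.041,0,-6],
    [0.028,-0.041,0,-6],
    [0.028,-0.041,0,-6],
    [0.028,-0.041,0,-6],
    [0.028,-0.041,0,-6],
  ],
)

```text
clock: 18.05
position: [0.5458, -0.0519, 0.1543]
ee_rot: [-0.001, 0.821, 0.571, -0.001]
contact_force: [0.2, 0.6, 0.4]
width: 0.0271
```

>>> drive_tool(
  targets=[
    [0.029,-0.042,0,-6],
    [0.029,-0.043,0,-6],
    [0,0,0,0],
    [0,0,0,0],
    [0,0,0,0],
  ],
)

```text
clock: 18.68
position: [0.6026, -0.1344, 0.1551]
ee_rot: [-0.001, 0.875, 0.485, -0.001]
contact_force: [-0.1, -0.3, 0.8]
width: 0.027
```

```bash
python3 - <<'E'
from h import *
s=sensors.get_state();print(s["position"],s["ee_rot"],s["width"])
for cam in("top","scene"):
    im=shot(cam,"b_"+cam+".png",(360,150,520,310) if cam=="top" else (330,200,530,370),3.7 if cam=="top" else 3.5)
    print(cam,[(np.round(d["point"],3).tolist(),round(d["score"],2)) for f in("landmark_of","find_in") for d in getattr(spotter,f)("glue_brush",cam)[:2]])
E
```

```text
[ 0.60256923 -0.13436735  0.15514124] [-9.95168117e-04  8.74702736e-01  4.84658178e-01 -7.63778931e-04] 0.027010309640437824
top [([0.593, -0.152, 0.076], 0.9), ([0.533, 0.104, -0.002], 0.62), ([0.571, -0.189, 0.091], 0.93)]
scene [([0.595, -0.154, 0.078], 0.56), ([0.565, -0.193, 0.093], 0.69)]
```

View pics/b_scene.png

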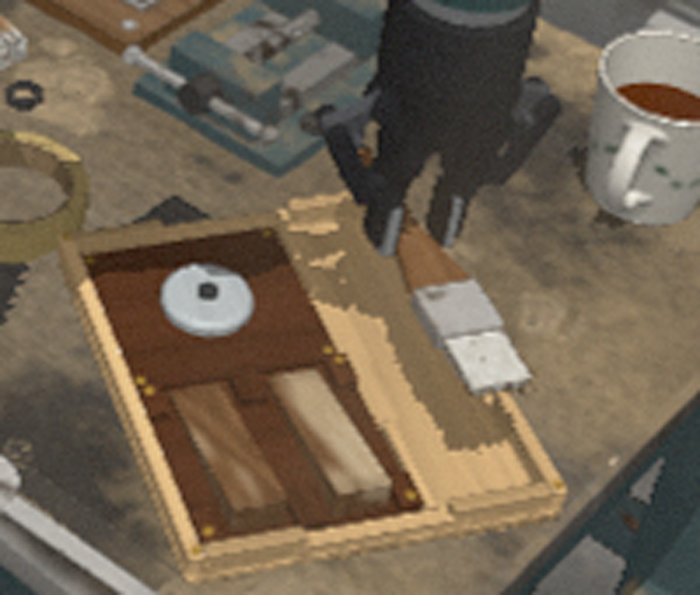

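The brush hangs over the lane, parallel to it, with its origin near (0.594, −0.153) against a target of (0.592, −0.154). I'll lower it.

>>> drive_tool(
  targets=[
    [-0.001,-0.001,-0.02,0],
    [0,0,-0.02,0],
    [0,0,-0.015,0],
    [0,0,-0.008,0],
    [0,0,0,0],
  ],
)

```text
clock: 19.6
position: [0.6025, -0.1365, 0.0925]
ee_rot: [-0.0, 0.875, 0.484, -0.0]
contact_force: [-0.3, 0.2, 0.4]
width: 0.0269
```

>>> drive_tool(
  targets=[
    [0,0,0,0],
    [0,0,0,0],
    [0,0,0,0],
    [0,0,0.02,0],
    [0,0,0.04,0],
  ],
  jaw=0.045,
)

```text
clock: 20.23
position: [0.6016, -0.1363, 0.1521]
ee_rot: [-0.002, 0.875, 0.484, -0.001]
contact_force: [0.6, -0.6, -1.0]
width: 0.0449
```

>>> drive_tool(
  targets=[
    [-0.005,0.047,0.02,6.4],
    [-0.006,0.047,0,6.4],
    [-0.006,0.047,0,6.4],
    [-0.006,0.047,0,6.4],
    [-0.006,0.047,-0.02,6.4],
  ],
)

```text
clock: 20.85
position: [0.5748, 0.0999, 0.1547]
ee_rot: [0.002, 0.706, 0.708, 0.002]
contact_force: [-0.3, 0.4, -0.7]
width: 0.0451
```

>>> drive_tool(
  targets=[
    [0,0,-0.02,0],
    [0,0,0,0],
    [0,0,0,0],
    [0,0,0,0],
    [0,0,0,0],
  ],
)

```text
clock: 21.48
position: [0.5742, 0.0979, 0.1337]
ee_rot: [0.0, 0.708, 0.706, 0.001]
contact_force: [-0.8, 0.0, 0.2]
width: 0.045
```

```bash
python3 - <<'E'
from h import *
s=sensors.get_state();print(s["position"],s["ee_rot"],s["width"])
im=shot("scene","r1.png",(260,180,500,350),3.3)
for n in("glue_brush","tape_roll"): print(n,[(np.round(d["point"],3).tolist(),round(d["score"],2)) for d in spotter.landmark_of(n,"scene")[:2]])
im=cams.get_image("top")
print([(np.round(d["point"],3).tolist(),round(d["score"],2)) for d in spotter.landmark_of("glue_brush","top")[:2]])
E
```

```text
[0.57417275 0.09789012 0.13366635] [4.67616848e-04 7.07986908e-01 7.06225220e-01 5.07645738e-04] 0.045001966847113446
glue_brush [([0.59, -0.157, 0.015], 0.95)]
tape_roll []
[([0.592, -0.158, 0.012], 0.77)]
```

View pics/r1.png

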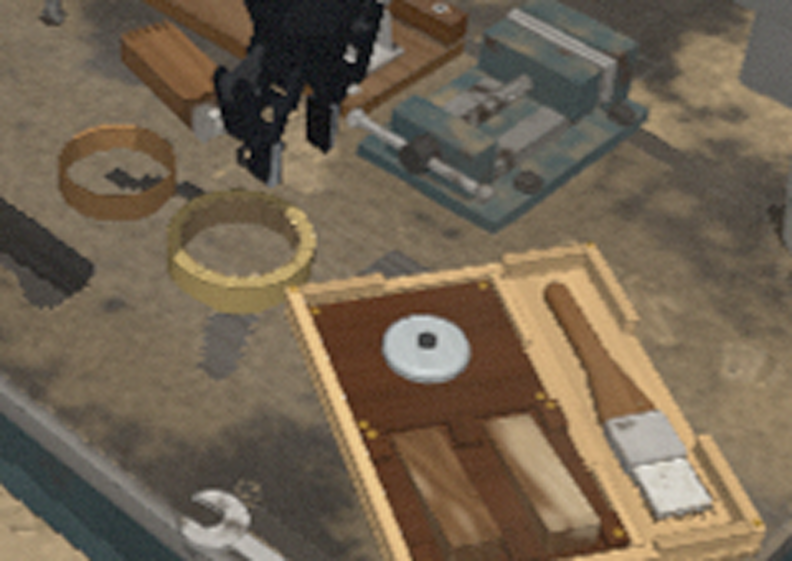

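The brush lies flat in the lane, within about 5 mm of its target. The gripper stands over the far wall of the roll. I'll descend and grip.

>>> drive_tool(
  targets=[
    [-0.001,0.001,-0.02,0],
    [0,0,-0.016,0],
    [0,0,-0.01,0],
    [0,0,0,0],
    [0,0,0,0],
  ],
)

```text
clock: 22.35
position: [0.5731, 0.0994, 0.0872]
ee_rot: [0.0, 0.708, 0.707, 0.0]
contact_force: [-0.2, 0.4, 0.1]
width: 0.0451
```

>>> drive_tool(
  targets=[
    [0,0,0,0],
    [0,0,0,0],
    [0,0,0,0],
    [0,0,0,0],
    [0,0,0,0],
  ],
  jaw=0.0,
  force=50,
)

```text
clock: 22.98
position: [0.573, 0.0995, 0.0876]
ee_rot: [0.0, 0.708, 0.707, 0.0]
contact_force: [-0.2, 0.6, 5.1]
width: 0.0125
```

>>> drive_tool(
  targets=[
    [0,0,0.02,0],
    [0,0,0.03,0],
    [0,0,0.03,0],
    [0,0,0,0],
    [0,0,0,0],
  ],
)

```text
clock: 23.6
position: [0.5719, 0.0993, 0.1658]
ee_rot: [-0.001, 0.708, 0.707, -0.001]
contact_force: [-0.2, 0.3, -1.8]
width: 0.0123
```

```bash
python3 - <<'E'
from h import *
s=sensors.get_state();print(s["position"],s["ee_rot"],s["width"])
im=shot("scene","r2.png",(260,160,500,330),3.3)
for cam in("scene","top"):
    if cam=="top": cams.get_image("top")
    print([(np.round(d["point"],3).tolist(),round(d["score"],2)) for d in spotter.landmark_of("tape_roll",cam)[:2]])
E
```

```text
[0.57193703 0.0993222  0.16583829] [-5.97655856e-04  7.07649681e-01  7.06562833e-01 -7.31229299e-04] 0.012305377598078964
[([0.451, -0.126, 0.021], 0.69), ([0.526, 0.1, 0.079], 0.6)]
[([0.531, 0.097, 0.078], 0.65)]
```

View pics/r2.png

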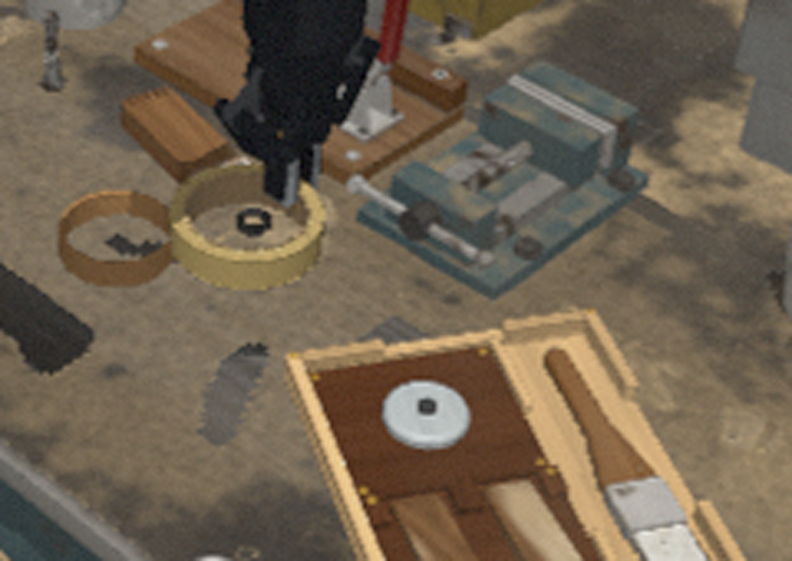

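The roll is held level. Now over the hub.

>>> drive_tool(
  targets=[
    [0,-0.035,0,-6.4],
    [0,-0.035,0,-6.4],
    [0,-0.035,0,-6.4],
    [0,-0.035,0,-6.4],
    [0.002,-0.034,0,-6.4],
  ],
)

```text
clock: 24.42
position: [0.5743, -0.0757, 0.1661]
ee_rot: [-0.0, 0.876, 0.483, -0.001]
contact_force: [0.4, 0.2, -0.4]
width: 0.0124
```

>>> drive_tool(
  targets=[
    [0,0,-0.02,0],
    [0,0,-0.01,0],
    [0,0,0,0],
    [0,0,0,0],
    [0,0,0,0],
  ],
)

```text
clock: 25.05
position: [0.5751, -0.0743, 0.1376]
ee_rot: [0.0, 0.875, 0.484, 0.0]
contact_force: [0.3, -0.0, -0.3]
width: 0.0127
```

```bash
python3 - <<'E'
from h import *
s=sensors.get_state();print(s["position"],s["ee_rot"],s["width"])
im=shot("scene","r3.png",(320,200,500,350),4)
for cam in("scene","top"):
    if cam=="top": cams.get_image("top")
    print([(np.round(d["point"],3).tolist(),round(d["score"],2)) for d in spotter.landmark_of("tape_roll",cam)[:2]])
E
```

```text
[ 0.57510942 -0.07426946  0.13757489] [4.67405912e-04 8.74809766e-01 4.84466147e-01 4.55730315e-04] 0.01273284829860162
[([0.538, -0.052, 0.051], 0.78)]
[([0.541, -0.054, 0.05], 0.86)]
```

View pics/r3.png

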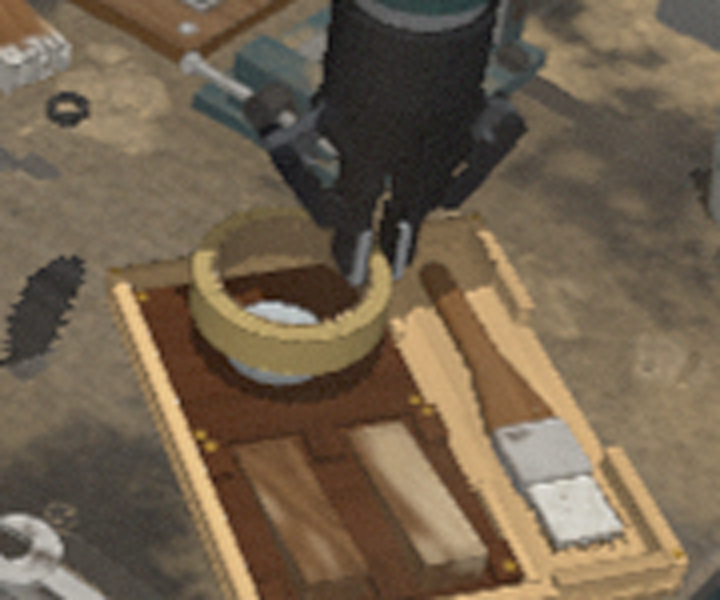

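The roll hangs concentric with the hub, at about (0.539, −0.053). I'll lower and release it.

>>> drive_tool(
  targets=[
    [-0.001,0,-0.01,0],
    [0,0,-0.01,0],
    [0,0,-0.008,0],
    [0,0,-0.001,0],
    [0,0,0,0],
  ],
)

```text
clock: 25.88
position: [0.5737, -0.0746, 0.1076]
ee_rot: [-0.0, 0.875, 0.484, -0.0]
contact_force: [0.2, -0.1, -0.3]
width: 0.0127
```

>>> drive_tool(
  targets=[
    [0,0,0,0],
    [0,0,0,0],
    [0,0,0,0],
    [0,0,0.02,0],
    [0,0,0.04,0],
  ],
  jaw=0.03,
)

```text
clock: 26.5
position: [0.5725, -0.0743, 0.167]
ee_rot: [-0.002, 0.875, 0.484, -0.002]
contact_force: [0.8, 0.0, 0.1]
width: 0.03
```

>>> drive_tool(
  targets=[
    [0,0,0.06,0],
    [-0.04,0.06,0.02,0],
    [-0.06,0.06,0,0],
    [-0.06,0.06,0,0],
    [-0.06,0.06,0,0],
  ],
)

```text
clock: 27.12
position: [0.4062, 0.1092, 0.2449]
ee_rot: [0.0, 0.875, 0.484, 0.001]
contact_force: [0.2, 0.9, 0.2]
width: 0.0301
```

```bash
python3 - <<'E'
from h import *
for cam in("scene","top"):
    im=cams.get_image(cam);c=im["color"][:,:,::-1]
    c=c[170:315,360:520] if cam=="top" else c[220:370,330:510]
    cv2.imwrite(f"pics/f_{cam}.png",cv2.resize(c,(400,370),interpolation=cv2.INTER_CUBIC))
    for n in "tape_roll glue_brush wedge_0 chisel empty_core short_block tape_board wedge_board".split(): print(cam,n,[(np.round(d["point"],3).tolist(),round(d["score"],2)) for d in spotter.landmark_of(n,cam)[:3]])
cv2.imwrite("pics/f.png",np.hstack([cv2.imread("pics/f_top.png"),cv2.imread("pics/f_scene.png")]))
E
```

```text
scene tape_roll [([0.534, -0.054, 0.019], 0.92)]
scene glue_brush [([0.59, -0.152, 0.014], 0.84)]
scene wedge_0 [([0.503, -0.162, 0.022], 0.78), ([0.449, -0.129, 0.021], 0.74)]
scene chisel [([0.414, 0.392, -0.001], 0.75)]
scene empty_core [([0.526, 0.214, -0.0], 0.85)]
scene short_block [([0.637, 0.259, -0.003], 0.84)]
scene tape_board [([0.536, -0.052, 0.01], 0.62)]
scene wedge_board [([0.477, -0.15, 0.014], 0.64)]
top tape_roll [([0.538, -0.052, 0.021], 0.97)]
top glue_brush [([0.592, -0.155, 0.013], 0.65)]
top wedge_0 [([0.503, -0.162, 0.021], 0.66), ([0.456, -0.13, 0.024], 0.62), ([0.538, -0.117, -0.0], 0.36)]
top chisel [([0.414, 0.387, -0.005], 0.79)]
top empty_core [([0.528, 0.215, 0.002], 0.63)]
top short_block [([0.635, 0.258, -0.002], 0.87), ([0.503, -0.163, 0.019], 0.49), ([0.454, -0.131, 0.021], 0.2)]
top tape_board [([0.538, -0.05, 0.014], 0.63)]
top wedge_board [([0.477, -0.144, 0.013], 0.56)]
```

View pics/f.png

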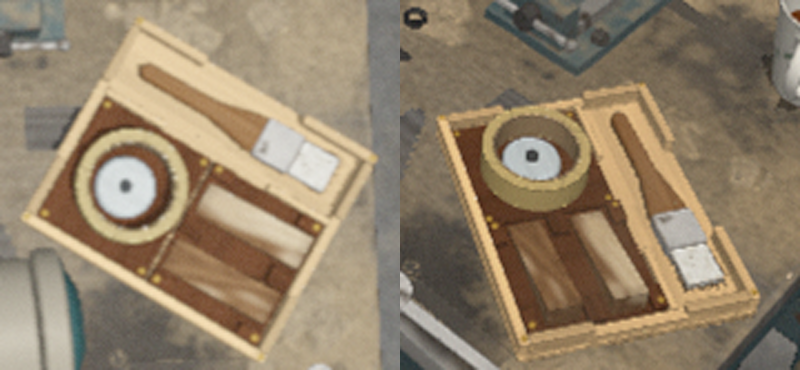

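The final view shows the roll concentric with the hub, both wedges between their ribs and the brush centred in the lane. The look-alikes have not moved. I'll hand the job in.

```bash
python3 -c "
from rig import manip; print(manip.sign_off())"
```

```text
the job is handed in; nothing more can be done
None
```

The kit tray is packed and the job is handed in, at about 27 s on the robot's clock. No verdict comes back. I placed the light wedge first, then the dark wedge, the brush and the roll.

In the last pictures, all four parts look flat and in place, and the arm is clear of everything. The networks give these offsets from target:

| Part | Offset from target | Allowed |
|---|---|---|
| Roll over the hub | about 2 mm (4 mm at most) | 13 mm |
| Brush in the lane | about 3 mm | 15 mm along, 13 mm across |
| Each wedge in its slot | about 2–3 mm | 12 mm along, 8 mm across |

- **Parallel:** the brush and wedges look parallel to the tray by eye. I did not measure the final angles separately.
- **Left alone:** the chisel, empty core and short block read within a few mm of where they started. I never approached the odd wedge.
- **Disagreements:** the two cameras differed by up to about 7 mm on single points, such as the dark wedge and the wedge board. That is within network noise and the slot tolerances. No check failed.
- **Pictures:** I viewed 12 of the 14 budgeted.

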